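Roll a shaft blank into the V-block and seat it against the end stop

ROBOT

A 6-joint arm with a two-finger parallel gripper is mounted at the origin on a cart in front of the work surface, level with it; the furniture and walls round the work are solid. World frame = base frame: x ahead of the robot, y to its left, z up, the work surface at z = 0. Lengths are in mm, angles in rad, forces in N, time in s.
With the tool pointing down it reaches from about 350 to 875 mm from the base axis. Payload 4.2 kg.
Tool frame: the origin (TCP) lies at the very end of the fingers, on their centre line; the grasp point (between the pads) lies 19 mm behind it; z points along the fingers, y is the line along which they close (so a half turn about z gives the same grasp; the last joint's range is limited). The gripper opens to 85 mm and grips with 20 to 120 N. Pads are 22 mm wide; open, the fingers measure 114 mm over their backs; the gripper's body (76 mm by 85 mm) begins 54 mm behind the grasp point. The pads swing forward as they close: fully open they stand 13 mm farther back than shut.
Start: joints at [-0.98, 0.385, 0.008, 0, -1.194, -0.259], TCP at [203.606, -590.884, 231.312] pointing down, gripper open.
Joint ranges: [-3.14, 3.14], [-1.21, 2.06], [-1.07, 1.41], [-3.16, 2.05], [-2.99, -0.16], [-3.1, 3.1]. Speed limits (rad/s): [2.79, 2.79, 3.14, 3.14, 3.14, 3.14].

INTERFACE

Orientations are given as a unit quaternion [x, y, z, w].
In Python, from bench import arm gives the robot as it stands. The module is installed in compiled form; this text tells all that it offers.
- The arm moves only by the tool drive_tool, never from a script. Its argument "targets" is a list of rows, each a list of 5 numbers: the closure, from -1 (fully open) to 1 (shut), then the shift along the tool's x, y, z in mm, then the turn about the tool's z in degrees. In form: [[grip, tx, ty, tz, roll], ...]. A call has 1 to 12 rows; each row is the pose to reach, as a shift and turn from the pose commanded when the call began, along the tool's axes at that moment; what a row does not reach only later rows make up. A row lasts 1/10 s, in which the tool goes at most 50 mm and 8.59 degrees, less where a joint would pass 70% of its speed; a pose out of reach is approached as far as the arm can. A call with a gripper value outside its range is refused whole. The fingers move at their own pace and stop on an object; the grip force is fixed at half the most. Time passes only in rows, so rows that repeat a pose let the fingers close. It gives the time, the measured TCP pose, the force, the opening and the grip force at its end, in the units of the state.
- arm.read_state(): the state, without advancing time (a new reading comes with each control period).
- arm.get_image(name): name is "scene" or "top" or "wrist"; returns the picture (400x640x3 uint8, blue, green, red); there is no depth.
- arm.camera_params(name): a dict with "fov_y" (degrees; the focal length in pixels is half the picture's height over the tangent of half this angle, whatever the lens; pixels are square), "cx", "cy" (the principal point, pixels), "rvec" (rotation vector, rad) and "tvec" (3), from world to camera coordinates, as OpenCV has them; the wrist camera has in their place "tool_from_camera" (4x4, takes a point from camera to tool coordinates, whose origin is the TCP and whose axes are the flange's). Camera axes: x right, y down, z forward; pixel columns grow to the right and rows downward; lengths in mm; the calibration is good to about 2 mm. A picture is of the moment at which its call begins: read the wrist's pose just before it. camera_params takes no time and is no camera call.
- arm.job_done(): hands the job in; it is judged then, once.
The state is a dict: "clock": time; "joints": joint angles; "joint_vel": joint speeds; "joint_efforts": joint torques, N m; "position": TCP position; "ee_rot": TCP orientation; "contact_force": force on the tool from outside, world axes, zero at the start; "wrist_torque": the same for the moment, N m; "gripper_width": finger opening in mm; "grasp_force": force on a finger pad.
Only numpy, scipy, OpenCV 4.12 (cv2) and the standard library are available. Lean on these libraries where they do the work, as an engineer would, in place of code of your own. Each camera call takes 0.05 s, during which the arm holds its last target. There are 200 camera calls.

TASK

Roll the bare aluminium bar along the bench by its side, up the ramp of the blue V-block, so that it drops into the V groove, then push its free end until the other end sits against the red end stop. Only push with the fingers: do not pick the bar up, do not slide it over the bench without rolling, and leave the jar, the yellow box and the hex key where they are.

Things in the scene. Friction and masses are not known exactly. Their poses are not given: they have to be found in the camera images.
- bar: Bare aluminium round bar, diameter 30 mm, length 100 mm, about 0.2 kg, smooth (friction about 0.35 on everything: it rolls ahead of a pushing finger and soon stops). Origin at its middle. x runs along the bar, at the start within 0.2 rad of the V-block's x; y and z turn as it rolls. Starts on the bench at y = -180 to -140 mm, x = 12 to 24 mm in the V-block's frame.
- vblock: Blue V-block with ramp, fence and red end stop, fixed to the bench. Origin on the bench under the bottom line of the groove; x runs along the groove, y is the way the bar is rolled in (up the ramp), z up. Ramp, groove and fence run from x = -50 to +40 mm. Behind the fence, clamping lugs 8 mm high reach to y = +48 mm.
- ramp_foot (a point): Middle of the ramp's lower edge, on the bench, at y = -72 mm in the V-block's frame. From here the ramp rises evenly to the crest.
- crest (a point): Middle of the top edge of the ramp, 15.5 mm above the bench, at y = -16 mm in the V-block's frame. The crest is flat to y = -12.5 mm, then the 90 degree groove drops to its bottom at y = 0, 3 mm above the bench. On its far side the groove rises to a fence, 38 mm high, with an upright face at y = +16.5 mm that halts the bar.
- stop_face (a point): Point on the face of the red end stop (plate 46 mm high, x = -60 to -50, y = -13 to +30 mm in the V-block's frame), on the axis of a bar lying in the groove, 24 mm above the bench. The face looks along the V-block's +x. A bar in the groove has its middle at y = 0, z = 24 mm; against the stop, at x = 0, its free end at x = +50 mm, 10 mm past the groove's end.
- grease_jar: White jar with black lid, diameter 38 mm, 31 mm high; origin at the centre of its underside. Stands on the bench to the right of the bar; leave alone.
- yellow_box: Closed yellow-brown parts box, 52 x 72 x 30 mm; origin at the centre of its underside. Stands beyond the V-block, on the far left of the bench; leave alone.
- hex_key_big: Black hex key, 33 x 95 x 8 mm, lying flat; origin at the centre of its underside. Lies at the bench's front edge, on the robot's side of the V-block; leave alone.

How it is judged (in metres and radians):
On the way, in this order (a step that is already met when the one before it is completed fails the run):
1. the bar has rolled at least about a third of a turn while lying on the bench (angle between bar's own z axis and vertical above 1.9 rad and height (world z) of bar below 0.02 m), for 0.02 s.
2. the bar lies in the V groove (y of bar in the frame of vblock between -0.004 and 0.004 m and z of bar in the frame of vblock between 0.021 and 0.028 m and angle between the x axis of bar and the x axis of vblock, either way round below 0.06 rad), for 0.2 s.
At the end, for the whole second after the job is handed in: The bar lies at rest in the V groove (its axis within 3 mm and 0.04 rad of the groove's), and the gap between its end and the red stop is under 3 mm (x of bar in the frame of vblock between -0.003 and 0.003 m and y of bar in the frame of vblock between -0.003 and 0.003 m and z of bar in the frame of vblock between 0.021 and 0.0275 m and angle between the x axis of bar and the x axis of vblock, either way round below 0.04 rad and linear speed of bar below 0.01 m/s); the robot touches nothing.
It fails at once if the bar was lifted (its middle more than 42 mm above the bench; rolling over the crest takes it to 31 mm) (height (world z) of bar above 0.042 m).
It fails at once if the bar was tipped on end (angle between bar's own x axis and vertical below 1.1 rad).
It fails at once if the jar was moved by more than 15 mm (distance of grease_jar from where it was at the start of the episode above 0.015 m).
It fails at once if the yellow box was moved by more than 15 mm (distance of yellow_box from where it was at the start of the episode above 0.015 m).
It fails at once if the hex key was moved by more than 15 mm (distance of hex_key_big from where it was at the start of the episode above 0.015 m).
It also fails if it takes over 48 s, if anything falls off the work surface, if the arm or the gripper's body presses on something with over 40 N, if the wrist force passes 120 N, or if a joint passes its speed limit or range.

## Working session

There is one attempt and no reset: what is moved stays moved. The work goes in short steps, Python scripts to look and compute and a tool call to move; the robot and the scene stay as the last step left them, time stands still between calls to the robot, and variables do not carry over. Pictures are saved under pics/ and viewed, at most 13 in all, crops included, and the job is handed in when it is done.

Besides the shell and the picture viewer there is one more tool, called as name(argument=value, ...) on one line, values as JSON. drive_tool: Moves the arm, as the interface text tells. Its arguments: {"type":"object","properties":{"targets":{"type":"array","items":{"type":"array","items":{"type":"number"}}}},"required":["targets"]}

```bash
mkdir -p pics; python3 - <<'E'
from bench import arm
import cv2
for n in("scene","top"):
    cv2.imwrite(f"pics/{n}0.png",arm.get_image(n)); print(n,arm.camera_params(n))
s=arm.read_state(); print(s)
print(arm.camera_params("wrist"))
E
```

```text
scene {'fov_y': 47.549395454137354, 'cx': 312.90846082467533, 'cy': 193.17343809668418, 'rvec': array([ 0.87073182, -2.27735545,  1.2974121 ]), 'tvec': array([415.49824077, 174.72277718, 938.93772992])}
top {'fov_y': 53.60775413446836, 'cx': 323.84458488528276, 'cy': 200.86316515915112, 'rvec': array([ 2.14182979, -2.18995094,  0.16176061]), 'tvec': array([103.70933778, 494.06526592, 829.14167147])}
{'clock': 0.1, 'joints': array([-9.80372582e-01,  3.85471739e-01,  6.76938110e-03, -4.27969258e-04,
       -1.19400060e+00, -2.58589540e-01]), 'joint_vel': array([ 0.00037803, -0.00168774,  0.00298165,  0.0025832 , -0.00053532,
        0.00073061]), 'joint_efforts': array([-4.09478098e-04, -3.93320346e+01,  1.88930297e+01,  4.19788107e+00,
       -2.60598194e-03,  5.82123022e-06]), 'position': array([ 203.45109252, -590.41064075,  230.33949418]), 'ee_rot': array([-1.65078989e-01,  9.86279868e-01,  9.50621849e-04, -2.11399057e-04]), 'contact_force': array([ 0.13040293, -0.43505472,  0.52887767]), 'wrist_torque': array([-0.03126664,  0.01768231, -0.00481029]), 'grasp_force': 0.0, 'gripper_width': 85.42849860892309}
{'fov_y': 58.4724682434567, 'cx': 325.6086623125747, 'cy': 196.3438913649678, 'tool_from_camera': array([[ 9.43009973e-04, -9.46657612e-01, -3.22239780e-01,
         8.30708580e+01],
       [ 9.99999535e-01,  9.58007809e-04,  1.12041253e-04,
        -8.54478177e-01],
       [ 2.02643521e-04, -3.22239736e-01,  9.46658075e-01,
        -1.42017816e+02],
       [ 0.00000000e+00,  0.00000000e+00,  0.00000000e+00,
         1.00000000e+00]])}
```

View pics/top0.png

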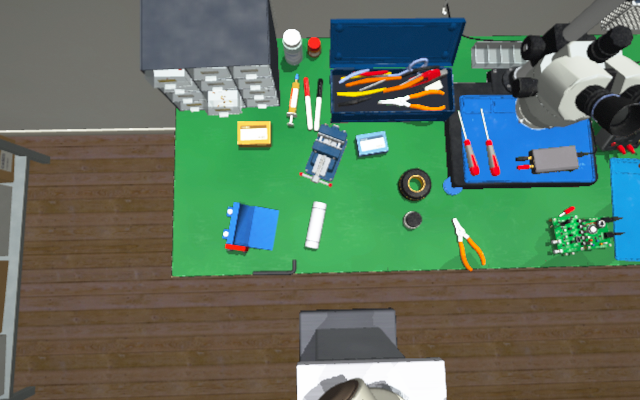

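View pics/scene0.png

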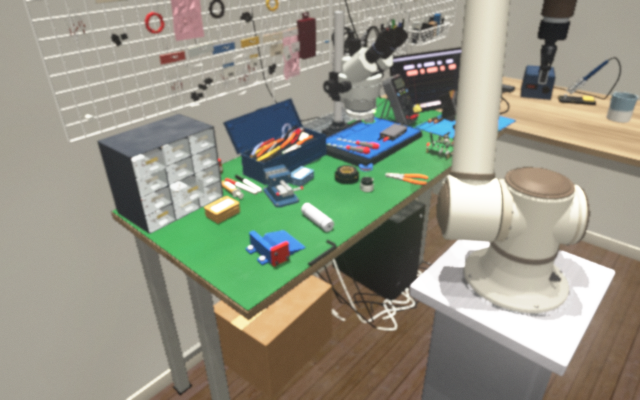

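The top view shows the bar at about (315,226) and the V-block's ramp and groove at (250,228). The red stop is at (236,248), on the robot's side, the jar is at (413,220) and the hex key at (275,270). I'll get coarse positions from this view.

```bash
cat > h.py <<'E'
import numpy as np, cv2
from scipy.spatial.transform import Rotation as R
from bench import arm
def cam(n,s=None):
    p=arm.camera_params(n); f=200/np.tan(np.radians(p["fov_y"]/2))
    if n=="wrist":
        s=s or arm.read_state()
        T=p["tool_from_camera"]; Rt=R.from_quat(s["ee_rot"]).as_matrix()
        M=Rt@T[:3,:3]; c=Rt@T[:3,3]+s["position"]
    else:
        M=cv2.Rodrigues(p["rvec"])[0].T; c=-M@p["tvec"].ravel()
    return f,p["cx"],p["cy"],M,c
def cast(C,px,z):
    f,cx,cy,M,c=C; px=np.atleast_2d(px).astype(float)
    d=np.c_[(px[:,0]-cx)/f,(px[:,1]-cy)/f,np.ones(len(px))]@M.T
    return c+d*((z-c[2])/d[:,2])[:,None]
def proj(C,P):
    f,cx,cy,M,c=C; q=(np.atleast_2d(P)-c)@M
    return np.c_[f*q[:,0]/q[:,2]+cx,f*q[:,1]/q[:,2]+cy]
def big(mask):
    cs=cv2.findContours(mask.astype(np.uint8),cv2.RETR_EXTERNAL,cv2.CHAIN_APPROX_NONE)[0]
    return max(cs,key=cv2.contourArea)
E
python3 - <<'E'
from h import *
C=cam("top")
for n,p,z in [("barends",[(319,203),(311,248)],15),("vblock ramp foot corners",[(279,208),(275,250)],0),("stop",[(236,248)],46),("jar",[(413,220)],15),("hex",[(254,273),(295,261)],4),("fence",[(237,204),(229,243)],38)]:
    print(n,cast(C,p,z).round(0))
s=arm.read_state();print(R.from_quat(s["ee_rot"]).as_matrix().round(3)); print(R.from_quat(s["ee_rot"]).as_matrix()@arm.camera_params("wrist")["tool_from_camera"][:3,3])
E
```

```text
barends [[494. 103.  15.]
 [395. 123.  15.]]
vblock ramp foot corners [[486. 193.   0.]
 [393. 202.   0.]]
stop [[399. 279.  46.]]
jar [[ 452. -103.   15.]]
hex [[344. 248.   4.]
 [368. 158.   4.]]
fence [[492. 279.  38.]
 [410. 295.  38.]]
[[-0.945 -0.326 -0.001]
 [-0.326  0.945  0.002]
 [ 0.     0.002 -1.   ]]
[-78.16127471 -28.11454417 142.02445309]
```

drive_tool(targets=[[0,-33,30,-2,-5],[0,-66,60,-4,-10],[0,-100,90,-6,-15],[0,-133,120,-8,-20],[0,-166,150,-10,-25],[0,-200,180,-12,-30],[0,-233,210,-14,-35],[0,-266,240,-16,-40],[0,-300,270,-18,-45],[0,-332,298,-20,-50],[0,-350,340,-20,-56],[0,-368,380,-20,-62]])

```text
clock: 1.3
position: [427.7, -109.9, 250.9]
ee_rot: [-0.651, 0.759, 0.0, -0.0]
contact_force: [-0.0, 0.8, -0.4]
gripper_width: 42.8
grasp_force: 0.0
```

```bash
python3 - <<'E'
from h import *
s=arm.read_state();M=R.from_quat(s["ee_rot"]).as_matrix();print(s["clock"],s["position"],s["gripper_width"],M.round(3))
print((M.T@(np.array([440,140,250])-s["position"])).round(0))
E
```

```text
1.3 [ 427.69276939 -109.87983629  250.9247086 ] 42.77432969804967 [[-0.152 -0.988 -0.001]
 [-0.988  0.152  0.   ]
 [-0.     0.001 -1.   ]]
[-249.   26.    1.]
```

drive_tool(targets=[[0,-50,5,0,0],[0,-100,10,0,0],[0,-150,15,0,0],[0,-200,20,0,0],[0,-249,26,0,0],[0,-249,26,0,0],[0,-249,26,0,0]])

```text
clock: 2.0
position: [440.5, 139.1, 250.7]
ee_rot: [-0.65, 0.76, 0.0, -0.001]
contact_force: [0.2, 0.2, 0.1]
gripper_width: 43.0
grasp_force: 0.0
```

```bash
python3 - <<'E'
from h import *
s=arm.read_state(); im=arm.get_image("wrist"); cv2.imwrite("pics/w1.png",im)
np.save("w1.npy",np.r_[s["position"],s["ee_rot"]])
print(s["clock"],s["position"])
E
```

```text
2.0 [440.452582   139.14969003 250.71016035]
```

View pics/w1.png

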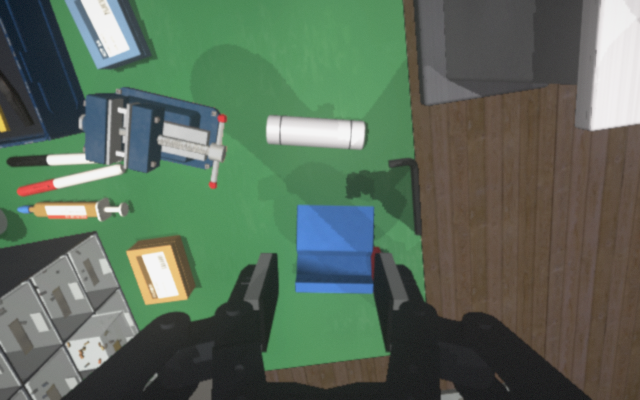

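The wrist view shows the bar at u 266–366, v 132. The ramp's foot edge runs from (299,206) to (374,206), the groove is at v≈255 and the red stop at (376,263), partly hidden behind a finger. Next I'll measure both.

```bash
cat >> h.py <<'E'
def state_of(v): return {"position":v[:3],"ee_rot":v[3:]}
def foot(im,C):
    hsv=cv2.cvtColor(im,cv2.COLOR_BGR2HSV)
    m=(cv2.inRange(hsv,(103,150,60),(125,255,255))>0); m[:,:200]=0; m[:,430:]=0
    c=big(m)[:,0,:]; mm=np.zeros(m.shape,np.uint8); cv2.drawContours(mm,[c.reshape(-1,1,2)],-1,1,-1)
    cols=np.where(mm.any(0))[0]; top=np.array([(u,np.argmax(mm[:,u])) for u in cols[4:-4]])
    vx,vy,x0,y0=cv2.fitLine(top.astype(np.float32),cv2.DIST_HUBER,0,.01,.01).ravel()
    row=lambda u:y0+vy/vx*(u-x0)
    # side edges just inside the foot line
    r=range(int(y0)+3,int(y0)+15); l=np.polyfit(r,[np.where(mm[k])[0][0] for k in r],1); rr=np.polyfit(r,[np.where(mm[k])[0][-1]+1 for k in r],1)
    ul=np.polyval(l,y0);ur=np.polyval(rr,y0)
    return np.array([(ul,row(ul)),(ur,row(ur))])
def bar(im,C,box,z=15):
    hsv=cv2.cvtColor(im,cv2.COLOR_BGR2HSV); u0,v0,u1,v1=box
    m=cv2.inRange(hsv,(0,0,100),(180,60,255)); k=np.zeros_like(m); k[v0:v1,u0:u1]=m[v0:v1,u0:u1]
    k=cv2.morphologyEx(k,cv2.MORPH_CLOSE,np.ones((5,5)))
    r=cv2.minAreaRect(big(k)); P=cv2.boxPoints(r)
    P=P[np.argsort(P[:,0])]; e=np.array([P[:2].mean(0),P[2:].mean(0)])
    return e,r
def V(): return np.load("V.npy",allow_pickle=True).item()
def tov(P): v=V(); return (np.atleast_2d(P)-v["o"])@v["R"]
E
python3 - <<'E'
from h import *
im=cv2.imread("pics/w1.png"); s=state_of(np.load("w1.npy")); C=cam("wrist",s)
fp=foot(im,C); F=cast(C,fp,0); print("foot",fp.round(1),F.round(1),np.linalg.norm(F[0]-F[1]))
e,r=bar(im,C,(240,95,385,165)); B=cast(C,e,15); print("bar",r,e.round(1),B.round(1),np.linalg.norm(B[0]-B[1]))
x=F[0]-F[1]; x/=np.linalg.norm(x); y=np.cross([0,0,1],x); Rv=np.c_[x,y,[0,0,1]]
o=F.mean(0)+5*x+72*y
np.save("V.npy",{"o":o,"R":Rv}); print("o",o,"yaw",np.arctan2(x[1],x[0]))
d=B[0]-B[1]; print("bar in V",tov(B.mean(0)),"yaw rel",np.arctan2(d[1],d[0])-np.arctan2(x[1],x[0]))
for n,p in {"footL":[40,-72,0],"footR":[-50,-72,0],"crestL":[40,-16,15.5],"crestR":[-50,-16,15.5],"fenceL":[40,16.5,38],"stopcornerTop":[-50,-13,46]}.items():
  print(n,proj(C,o+Rv@np.array(p)).round(0))
v2=im.copy()
for p in ([40,-72,0],[-50,-72,0],[40,-16,15.5],[-50,-16,15.5],[40,16.5,38],[-50,16.5,38],[-50,-13,46]):
    cv2.circle(v2,tuple(int(t) for t in proj(C,o+Rv@np.array(p))[0].round()),2,(0,255,255),-1)
for p in list(e): cv2.circle(v2,tuple(int(t) for t in p.round()),2,(0,0,255),-1)
cv2.imwrite("pics/w1b.png",cv2.resize(v2[90:320,240:440],None,fx=2.6,fy=2.6,interpolation=cv2.INTER_NEAREST))
E
```

```text
foot [[298.  206.6]
 [373.  208.2]] [[482.  195.6   0. ]
 [395.4 211.1   0. ]] 88.01789479163595
bar ((315.16583251953125, 131.9300537109375), (100.37196350097656, 29.90556526184082), 3.6913859844207764) [[265.1 128.7]
 [365.2 135.2]] [[498.6  99.3  15. ]
 [395.6 122.1  15. ]] 105.53191823128913
o [456.29268171 273.36069208   0.        ] yaw -0.1772728020920667
bar in V [[  19.61880549 -161.78144107   15.        ]] yaw rel -0.04048586813072902
footL [[297. 207.]]
footR [[374. 208.]]
crestL [[296. 256.]]
crestR [[372. 257.]]
fenceL [[295. 290.]]
stopcornerTop [[376. 273.]]
```

View pics/w1b.png

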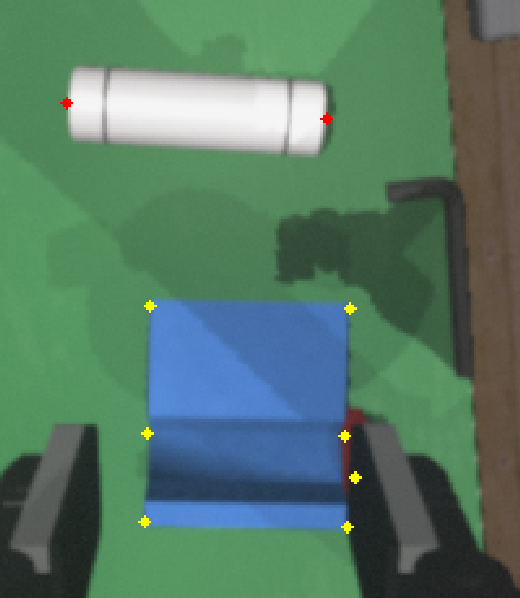

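The markers from the foot fit fall about 6 px beyond the visible crest and fence, so the fit is off. I'll take a second view from nearly straight above the block.

drive_tool(targets=[[0,-50,0,0,0],[0,-100,0,0,0],[0,-130,0,0,0],[0,-130,0,0,0],[0,-130,0,0,0]])

```text
clock: 2.55
position: [461.3, 265.4, 250.8]
ee_rot: [-0.649, 0.761, 0.0, -0.001]
contact_force: [0.9, -0.2, 0.1]
gripper_width: 43.0
grasp_force: 0.0
```

```bash
python3 - <<'E'
from h import *
s=arm.read_state(); im=arm.get_image("wrist"); cv2.imwrite("pics/w2.png",im)
np.save("w2.npy",np.r_[s["position"],s["ee_rot"]])
C=cam("wrist",s); print(s["clock"],s["position"])
cv2.imwrite("pics/w2b.png",cv2.resize(im[40:260,240:460],None,fx=2.6,fy=2.6,interpolation=cv2.INTER_NEAREST))
im1=cv2.imread("pics/w1.png")
for I,a,b in((im1,195,300),(im,60,215)):
    print([int(x) for x in I[a:b,330].mean(1)], a)
E
```

```text
2.55 [461.32588511 265.39080307 250.77026144]
[97, 95, 95, 95, 94, 94, 94, 94, 97, 98, 106, 114, 117, 116, 117, 117, 116, 119, 117, 117, 118, 117, 117, 118, 119, 119, 116, 118, 119, 122, 130, 135, 135, 136, 139, 139, 140, 140, 139, 139, 139, 140, 140, 140, 140, 142, 140, 140, 142, 141, 142, 141, 141, 139, 138, 126, 108, 103, 103, 100, 105, 110, 109, 111, 109, 110, 110, 109, 109, 108, 108, 102, 100, 97, 93, 89, 84, 84, 80, 72, 69, 65, 65, 63, 64, 65, 68, 82, 116, 140, 144, 145, 144, 144, 143, 144, 145, 140, 123, 112, 112, 111, 112, 113, 111] 195
[136, 136, 135, 136, 134, 135, 134, 136, 135, 134, 136, 137, 135, 135, 134, 135, 136, 135, 137, 134, 135, 135, 137, 135, 136, 136, 136, 136, 134, 134, 143, 159, 169, 170, 171, 171, 171, 169, 169, 169, 170, 170, 169, 169, 167, 160, 155, 154, 154, 155, 157, 155, 157, 157, 157, 157, 157, 158, 157, 158, 158, 157, 157, 157, 156, 157, 157, 157, 156, 156, 156, 156, 157, 158, 156, 156, 156, 156, 156, 155, 155, 151, 143, 123, 116, 113, 114, 115, 113, 111, 112, 113, 120, 128, 128, 129, 126, 128, 128, 128, 129, 123, 119, 114, 110, 107, 102, 99, 95, 90, 83, 80, 74, 77, 86, 112, 138, 143, 141, 141, 142, 142, 142, 141, 141, 140, 129, 110, 106, 109, 108, 109, 108, 111, 108, 110, 115, 120, 122, 125, 124, 124, 124, 124, 122, 125, 124, 123, 124, 123, 123, 124, 123, 126, 124] 60
```

View pics/w2b.png

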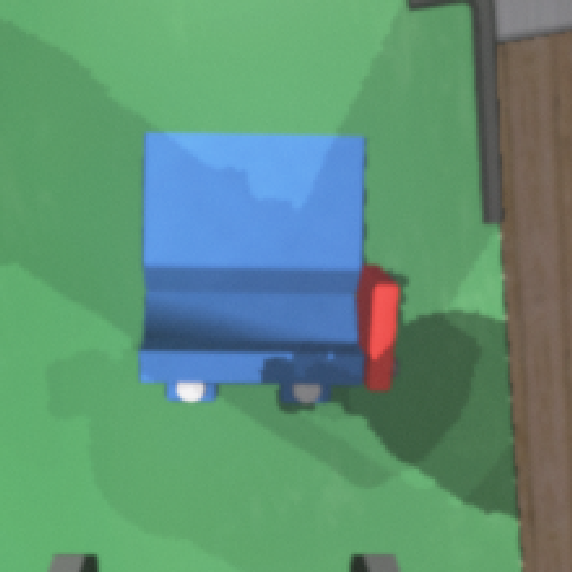

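The second view shows the foot edge at v≈90, the crest edge at v≈142, the groove bottom at v≈151 and the fence's top front edge at v≈175 (column 330). The red stop is clear at crop (380,330). Next I'll triangulate these edges across the two views.

```bash
python3 - <<'E'
from h import *
C1=cam("wrist",state_of(np.load("w1.npy")));C2=cam("wrist",state_of(np.load("w2.npy")))
v=V()
for n,a,b,exp in (("foot",205.2,90.5,(-72,0)),("crestedge",250.7,142.5,(-12.5,15.5)),("bottom",254.6,151.5,(0,3)),("fence top",282.7,174.9,(16.5,38))):
    A=[];B=[]
    for C,r in((C1,a),(C2,b)):
        p=cast(C,(330,r),0)[0]; c=C[4]; q1=(c-v["o"])@v["R"]; q2=(p-v["o"])@v["R"]
        d=(q2-q1)[1:]; nrm=np.array([d[1],-d[0]]); A.append(nrm); B.append(nrm@q1[1:])
    print(n,np.linalg.solve(A,B).round(1),exp)
    for C,r in((C1,a),(C2,b)): print("   y at true z",tov(cast(C,(330,r),exp[1]))[0].round(1))
E
```

```text
foot [-75.6   2.7] (-72, 0)
   y at true z [  1.6 -74.6   0. ]
   y at true z [  3.2 -75.5   0. ]
crestedge [-23.1  14.9] (-12.5, 15.5)
   y at true z [  0.3 -23.4  15.5]
   y at true z [  2.1 -23.2  15.5]
bottom [-10.5   0.9] (0, 3)
   y at true z [ -0.1 -11.6   3. ]
   y at true z [  1.7 -11.    3. ]
fence top [ 6.7 36.3] (16.5, 38)
   y at true z [-0.2  5.7 38. ]
   y at true z [ 1.7  6.3 38. ]
```

```bash
python3 - <<'E'
from h import *
C2=cam("wrist",state_of(np.load("w2.npy"))); C1=cam("wrist",state_of(np.load("w1.npy"))); im=cv2.imread("pics/w2.png"); im1=cv2.imread("pics/w1.png")
v=V()
def edges(I,C,lo,hi,z,us):
    g=cv2.GaussianBlur(I,(0,0),1).astype(float).mean(2); out=[]
    for u in us:
        d=np.abs(np.diff(g[lo:hi,u])); out.append((u,lo+.5+np.argmax(d)))
    P=cast(C,out,z); k=cv2.fitLine(P[:,:2].astype(np.float32),cv2.DIST_HUBER,0,.01,.01).ravel()
    return np.arctan(k[1]/k[0])
us=range(300,370,3)
print("yaws",edges(im,C2,84,97,0,us),edges(im,C2,137,147,15.5,us),edges(im,C2,169,180,38,us),edges(im1,C1,245,255,15.5,us),edges(im1,C1,277,287,38,range(300,365,3)))
hsv=cv2.cvtColor(im,cv2.COLOR_BGR2HSV); m=cv2.inRange(hsv,(100,110,50),(130,255,255))
for r,z in((94,0),(98,1),(140,15.5),(178,38),(183,38)):
    c=np.where(m[r,270:400])[0]+270; print(r,c[0],c[-1]+1,tov(cast(C2,[(c[0],r),(c[-1]+1,r)],z)).round(1).tolist())
red=cv2.inRange(hsv,(0,150,60),(8,255,255))|cv2.inRange(hsv,(172,150,60),(180,255,255))
for r in (150,160,170,180):
    c=np.where(red[r,360:410])[0]+360; b=im[r,c[0]:c[-1]+1,2]; print("red",r,c[0],c[-1]+1,b.tolist(), tov(cast(C2,[(c[0],r),(c[-1]+1,r)],46)).round(1).tolist())
E
```

```text
yaws -0.15740916 -0.16533154 -0.07885672 -0.18771753 -0.1539038
94 295 380 [[40.2, -71.2, 0.0], [-49.8, -73.0, 0.0]]
98 295 380 [[40.1, -67.2, 1.0], [-49.9, -69.0, 1.0]]
140 295 379 [[39.2, -25.1, 15.5], [-49.6, -26.9, 15.5]]
178 293 379 [[39.8, 10.3, 38.0], [-48.9, 8.6, 38.0]]
183 294 379 [[38.8, 15.7, 38.0], [-49.2, 13.9, 38.0]]
red 150 380 393 [121, 124, 126, 154, 215, 234, 236, 236, 235, 233, 231, 224, 199] [[-46.6, -22.2, 46.0], [-59.4, -22.4, 46.0]]
red 160 381 392 [124, 160, 220, 239, 242, 241, 240, 238, 237, 235, 215] [[-48.3, -12.2, 46.0], [-59.2, -12.4, 46.0]]
red 170 381 391 [148, 212, 235, 240, 240, 239, 238, 236, 234, 215] [[-49.0, -2.0, 46.0], [-59.0, -2.2, 46.0]]
red 180 382 390 [136, 150, 151, 151, 150, 153, 151, 148] [[-50.7, 8.4, 46.0], [-58.8, 8.2, 46.0]]
```

The groove, crest and fence agree on a block origin 10.8 mm nearer than the foot fit gave, and the x limits match 40/-50. I'll use that origin with a yaw of about -0.165.

```bash
cat >> h.py <<'E'
def goal(xyz,yaw=True):
    "tool shift (mm) and roll (deg) from the present pose to a TCP point in V coordinates"
    s=arm.read_state(); v=V(); M=R.from_quat(s["ee_rot"]).as_matrix()
    t=-v["R"][:,1]; a=np.degrees(np.arctan2(t@M[:,1],t@M[:,0]))
    return (M.T@(v["o"]+v["R"]@np.array(xyz,float)-s["position"])).round(1),round(a,2)
E
python3 - <<'E'
from h import *
v=V(); o=v["o"]-10.8*v["R"][:,1]; a=-.165; x=np.array([np.cos(a),np.sin(a),0]); y=np.array([-x[1],x[0],0])
np.save("V.npy",{"o":o,"R":np.c_[x,y,[0,0,1]]})
C=cam("wrist",state_of(np.load("w1.npy"))); e,r=bar(cv2.imread("pics/w1.png"),C,(240,95,385,165)); B=cast(C,e,15); print("o",o,"bar",tov(B).round(1),tov(B.mean(0)))
s=arm.read_state(); print(tov(s["position"]))
print(goal((14,-200,250)),goal((14,-200,8)))
E
```

```text
o [454.38814735 262.72994663   0.        ] bar [[  70.5 -154.    15. ]
 [ -34.9 -148.4   15. ]] [[  17.76626703 -151.20949061   15.        ]]
[[  6.42360167   3.28522644 251.04850334]]
(array([203.3,  -6.3,   1.2]), np.float64(0.35)) (array([203.1,  -6.5, 243.2]), np.float64(0.35))
```

drive_tool(targets=[[0,50,-1.5,0,0.3],[0,100,-3,0,0.3],[0,150,-4.5,0,0.3],[0,203,-6,0,0.3],[0,203,-6,50,0.3],[0,203,-6,100,0.3],[0,203,-6,150,0.3],[0,203,-6,195,0.3],[0,203,-6,220,0.3],[0,203,-6,235,0.3],[0,203,-6,242,0.3],[0,203,-6,243,0.3]])

```text
clock: 3.8
position: [435.1, 64.1, 8.2]
ee_rot: [-0.647, 0.763, 0.0, -0.0]
contact_force: [0.1, -0.1, -0.5]
gripper_width: 42.5
grasp_force: 0.0
```

```bash
python3 - <<'E'
from h import *
s=arm.read_state(); im=arm.get_image("wrist"); cv2.imwrite("pics/w3.png",im)
print(s["clock"],tov(s["position"]),s["contact_force"],s["gripper_width"],goal((14,-100,8)))
E
```

```text
3.8 [[  13.58911475 -199.10060003    8.21494585]] [ 0.07943383 -0.05127663 -0.52580564] 42.45345009600326 (array([-98.6,  -0.2,   0.7]), np.float64(0.1))
```

View pics/w3.png

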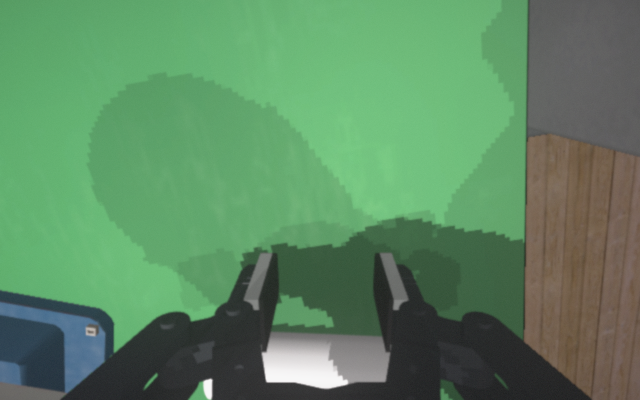

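The fingers straddle behind the bar, whose lower part shows at v≈335–385, so they are clear and aligned. I'll start rolling.

drive_tool(targets=[[0,-10,0,0,0],[0,-18,0,0,0],[0,-24,0,0,0],[0,-30,0,0,0],[0,-36,0,0,0],[0,-42,0,0,0],[0,-48,0,0,0],[0,-54,0,0,0],[0,-60,0,0,0],[0,-66,0,0,0],[0,-72,0,0,0],[0,-78,0,0,0]])

```text
clock: 5.05
position: [448.2, 142.7, 8.3]
ee_rot: [-0.647, 0.762, 0.0, -0.0]
contact_force: [-0.7, -0.2, 0.2]
gripper_width: 42.9
grasp_force: 0.1
```

```bash
python3 - <<'E'
from h import *
s=arm.read_state(); im=arm.get_image("scene"); im2=arm.get_image("top")
print(tov(s["position"]),s["contact_force"])
a=cv2.resize(im[190:310,220:370],None,fx=3,fy=3); b=cv2.resize(im2[180:290,210:330],None,fx=3,fy=3)
h=max(a.shape[0],b.shape[0]); cv2.imwrite("pics/s4.png",np.hstack([cv2.copyMakeBorder(q,0,h-q.shape[0],0,0,0) for q in(a[:, :430],b)]))
E
```

```text
[[  13.57597836 -119.44389499    8.29563942]] [-0.69589282 -0.21367573  0.18353345]
```

View pics/s4.png

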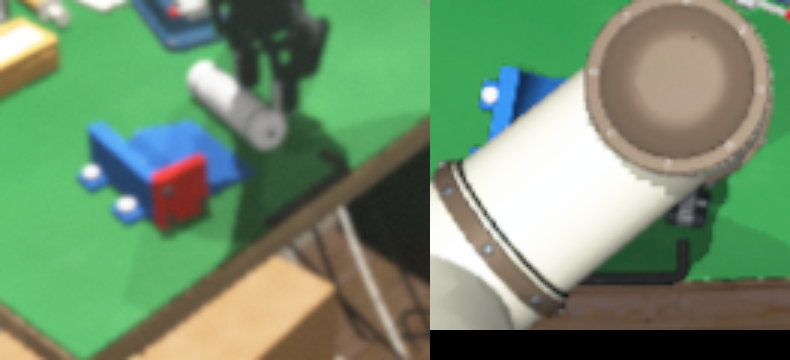

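The scene crop shows the bar lying ahead of the fingers, from about (200,75) to (265,135), just before the ramp and roughly parallel to the fence. The arm blocks the top view.

```bash
python3 - <<'E'
from h import *
C=cam("scene"); B=cast(C,[(220+205/3,190+76/3),(220+267/3,190+133/3)],15); t=tov(B); print(t.round(1),t.mean(0),np.arctan2(*(t[0]-t[1])[1::-1]))
print(goal((16,-100,8)),goal((16,-50,19)))
E
```

```text
[[ 68.1 -98.8  15. ]
 [-29.4 -88.8  15. ]] [ 19.36452026 -93.83486967  15.        ] -0.10243648423672214
(array([-19. ,  -2.2,   0.4]), np.float64(0.22)) (array([-69. ,  -2.4, -10.6]), np.float64(0.22))
```

drive_tool(targets=[[0,-6,-1,0,0.2],[0,-12,-2,0,0.2],[0,-17,-2,0,0.2],[0,-22,-2,0,0.2],[0,-27,-2,0,0.2],[0,-32,-2,0,0.2],[0,-37,-2,-1,0.2],[0,-42,-2,-2,0.2],[0,-47,-2,-3,0.2],[0,-52,-2,-4,0.2],[0,-56,-2,-5,0.2],[0,-60,-2,-6,0.2]])

```text
clock: 6.35
position: [459.8, 201.5, 14.4]
ee_rot: [-0.646, 0.763, 0.0, 0.0]
contact_force: [-0.6, -2.8, 1.7]
gripper_width: 42.6
grasp_force: 1.3
```

```bash
python3 - <<'E'
from h import *
s=arm.read_state(); im=arm.get_image("scene")
print(tov(s["position"]),s["contact_force"],goal((16,-40,19)))
cv2.imwrite("pics/s5.png",cv2.resize(im[200:300,230:350],None,fx=5,fy=5,interpolation=cv2.INTER_CUBIC))
E
```

```text
[[ 15.40113503 -59.54363536  14.43157477]] [-0.6273254  -2.82625121  1.70593641] (array([-18.6,  -0.2,  -4.3]), np.float64(-0.0))
```

View pics/s5.png

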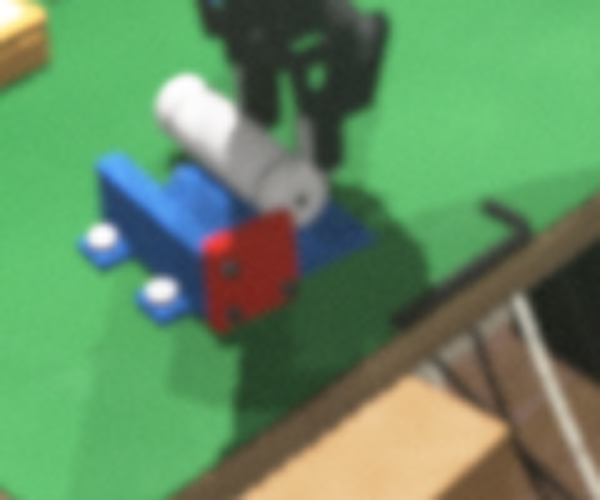

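The bar is on the ramp against both fingers and parallel to the fence. Its near end at (300,195) is still short of the stop's plane. I'll push on over the crest.

```bash
python3 - <<'E'
from h import *
C=cam("scene"); print(tov(cast(C,[(230+297/5,200+193/5),(230+180/5,200+97/5)],25)).round(1))
E
```

```text
[[-25.5 -36.   25. ]
 [ 75.2 -38.1  25. ]]
```

drive_tool(targets=[[0,-4,0,-1,0],[0,-8,0,-2,0],[0,-12,0,-3.5,0],[0,-16,0,-4.5,0],[0,-20,0,-5.5,0],[0,-23,0,-6,0],[0,-26,0,-6,0],[0,-26,0,-6,0]])

```text
clock: 7.2
position: [464.4, 227.6, 20.4]
ee_rot: [-0.646, 0.763, 0.0, 0.001]
contact_force: [-0.1, 0.1, 0.2]
gripper_width: 42.5
grasp_force: 0.0
```

```bash
python3 - <<'E'
from h import *
s=arm.read_state(); im=arm.get_image("scene")
print(tov(s["position"]),s["contact_force"])
cv2.imwrite("pics/s6.png",cv2.resize(im[200:300,230:350],None,fx=5,fy=5,interpolation=cv2.INTER_CUBIC))
E
```

```text
[[ 15.65826396 -32.99016709  20.37430036]] [-0.0993968   0.11891909  0.16899195]
```

View pics/s6.png

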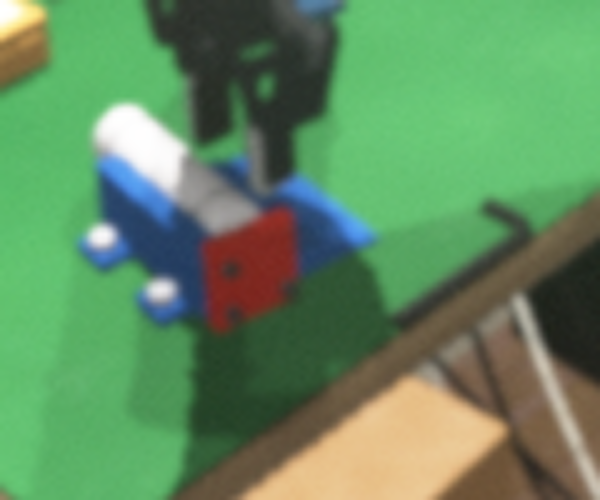

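The bar has dropped into the groove with its middle at x≈25 and its free end about 75 mm out. I'll raise the tool, shut the fingers and go round to the free end.

```bash
python3 - <<'E'
from h import *
print(goal((15,-33,120)),goal((107,0,120)),goal((107,0,15)))
E
```

```text
(array([ -0.5,   0.5, -99.7]), np.float64(-0.02)) (array([-33.5, -91.5, -99.7]), np.float64(-0.02)) (array([-33.5, -91.5,   5.3]), np.float64(-0.02))
```

drive_tool(targets=[[0,6,0,-10,0],[0,6,0,-55,0],[1,6,0,-100,0],[1,-10,-45,-100,0],[1,-33,-91,-100,0],[1,-33,-91,-100,0],[1,-33,-91,-100,0]])

```text
clock: 7.95
position: [559.3, 243.6, 119.8]
ee_rot: [-0.646, 0.764, 0.0, -0.001]
contact_force: [0.0, -0.3, 0.1]
gripper_width: 0.1
grasp_force: 0.0
```

```bash
python3 - <<'E'
from h import *
s=arm.read_state(); im=arm.get_image("wrist"); cv2.imwrite("pics/w7.png",im)
print(s["clock"],tov(s["position"]),s["gripper_width"],goal((107,0,15)))
E
```

```text
7.95 [[106.66360521  -1.66899313 119.8136364 ]] 0.14463641293621457 (array([ -2.2,  -1.4, 104.9]), np.float64(-0.09))
```

View pics/w7.png

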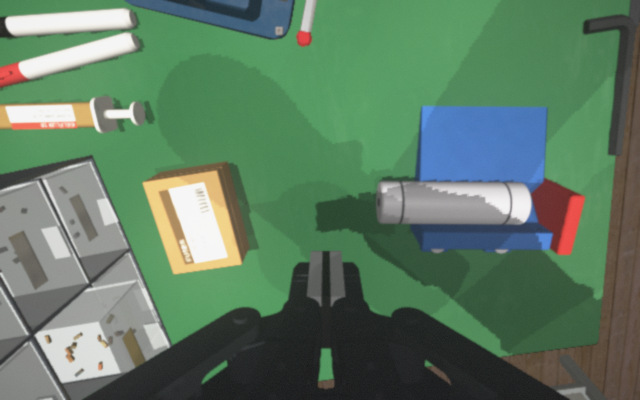

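The bar lies in the groove. Its free end is at u≈378, its axis at v≈203, and the red stop at (560,215) shows a gap. I'll check the groove position and the clearance to the yellow box.

```bash
python3 - <<'E'
from h import *
im=cv2.imread("pics/w7.png"); C=cam("wrist")
e,r=bar(im,C,(370,170,540,232)); print(r)
print("axis",tov(cast(C,e,24)).round(1),"ends z~35",tov(cast(C,e,35)).round(1))
print("box",tov(cast(C,[(245,260),(228,163)],15)).round(1))
E
```

```text
((453.9276123046875, 202.5824737548828), (156.0960693359375, 42.68745040893555), 0.6820604205131531)
axis [[ 70.4  -1.   24. ]
 [-40.2   0.5  24. ]] ends z~35 [[ 72.   -5.   35. ]
 [-33.5  -3.5  35. ]]
box [[168.5  50.1  15. ]
 [174.9 -27.   15. ]]
```

drive_tool(targets=[[1,-2,-1,40,0],[1,-2,-1,75,0],[1,-2,-1,95,0],[1,-2,-1,104,0],[1,-2,-1,104,0]])

```text
clock: 8.5
position: [559.2, 245.4, 15.7]
ee_rot: [-0.646, 0.763, 0.0, -0.001]
contact_force: [-0.0, -0.1, 0.4]
gripper_width: 0.0
grasp_force: 0.0
```

drive_tool(targets=[[1,0,8,0,0],[1,0,14,0,0],[1,0,18,0,0],[1,0,22,0,0],[1,0,26,0,0],[1,0,29,0,0],[1,0,32,0,0],[1,0,34,0,0],[1,0,36,0,0]])

```text
clock: 9.4
position: [525.3, 252.3, 16.5]
ee_rot: [-0.646, 0.763, -0.0, 0.0]
contact_force: [2.7, 1.1, 0.6]
gripper_width: -0.4
grasp_force: 0.9
```

```bash
python3 - <<'E'
from h import *
s=arm.read_state(); print(s["clock"],tov(s["position"]),s["contact_force"]@V()["R"])
E
```

```text
9.4 [[71.66815597  1.3898267  16.49360545]] [2.44090363 1.55740392 0.61776755]
```

drive_tool(targets=[[1,0,2,0,0],[1,0,4,0,0],[1,0,5,0,0]])

```text
clock: 9.7
position: [520.0, 252.9, 16.3]
ee_rot: [-0.646, 0.763, -0.0, 0.0]
contact_force: [2.0, -0.6, 1.2]
gripper_width: 0.3
grasp_force: 0.9
```

drive_tool(targets=[[1,0,1,0,0],[1,0,2,0,0]])

```text
clock: 9.9
position: [518.1, 253.2, 16.3]
ee_rot: [-0.646, 0.763, -0.0, 0.0]
contact_force: [2.5, 0.4, 1.2]
gripper_width: -0.4
grasp_force: 0.9
```

drive_tool(targets=[[1,0,1,0,0],[1,0,2,0,0]])

```text
clock: 10.1
position: [517.3, 253.7, 16.6]
ee_rot: [-0.646, 0.763, -0.0, 0.001]
contact_force: [7.5, -1.6, 0.4]
gripper_width: 0.3
grasp_force: 3.8
```

drive_tool(targets=[[1,0,1,0,0],[1,0,1.5,0,0]])

```text
clock: 10.3
position: [517.4, 254.3, 17.2]
ee_rot: [-0.647, 0.763, -0.001, 0.003]
contact_force: [11.2, -3.0, 0.2]
gripper_width: 0.2
grasp_force: 5.2
```

```bash
python3 - <<'E'
from h import *
s=arm.read_state(); print(s["clock"],tov(s["position"]),s["contact_force"]@V()["R"])
E
```

```text
10.3 [[63.54131731  2.03954027 17.15095756]] [11.51623904 -1.15627732  0.17934471]
```

The force rose to 11 N with the tool halted at x≈63.5, where 64.5 was expected, so the bar is against the stop. I'll back off, lift and check.

drive_tool(targets=[[1,0,-4,0,0],[1,0,-15,0,0],[1,0,-40,0,0],[1,0,-44,-40,0],[1,0,-44,-85,0],[1,20,-44,-110,0],[1,20,-44,-110,0],[1,20,-44,-110,0]])

```text
clock: 11.1
position: [554.4, 226.3, 126.2]
ee_rot: [-0.646, 0.764, 0.0, -0.0]
contact_force: [-1.0, -0.2, -1.0]
gripper_width: -0.1
grasp_force: 0.0
```

```bash
python3 - <<'E'
from h import *
s=arm.read_state(); im=arm.get_image("wrist"); C=cam("wrist",s); cv2.imwrite("pics/w8.png",im)
print(s["clock"],tov(s["position"]),s["contact_force"],proj(C,V()["o"]+V()["R"]@np.array([50,0,24.])),proj(C,V()["o"]+V()["R"]@np.array([-50,0,24.])))
E
```

```text
11.1 [[104.66363474 -19.5423467  126.24097459]] [-1.0483654  -0.19309298 -1.03059603] [[399.74878636 222.15259583]] [[534.85476411 222.03536636]]
```

View pics/w8.png

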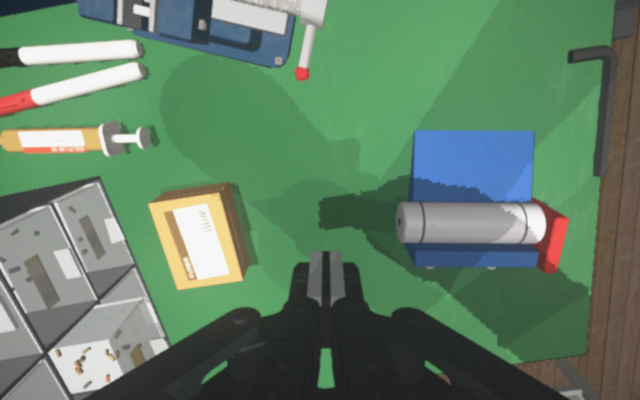

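The bar lies straight in the groove with its free end at (398,222), where (400,222) was predicted. Its other end is against the red stop at (545,222), and the robot is clear. I'll hand the job in.

```bash
python3 -c "
from bench import arm
print(arm.job_done())"
```

```text
the job is handed in; nothing more can be done
None
```

I rolled the bar up the ramp into the V groove and pushed it against the red stop, then handed the job in at about 11 s. The last wrist picture shows it seated with the arm clear, but no verdict was returned.

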